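# Seat a charger board in the card cage

## Task

Take the loose power board out of its stand by its grip, feel it into the two guides of the cage's free bay and slide it gently down, levers open, until it meets the connector. Then let go of the grip and seat the board with its two ejector levers, never by pushing on the panel: swing them in by turns, bit by bit so that it goes in evenly (neither right down while the other still stands open), until it is fully home and both lie flat. Force nothing, let nothing drop, and leave the other things on the bench alone.

Things in the scene. Friction and masses are not known exactly. Their poses are not given: they have to be found in the camera images.
- card: Loose power board, 0.3 to 0.5 kg, upright in the stand. Origin: middle of its lower edge; x = board normal, y along the edge, z up. Board 160 (y) x 92 (z) x 4 mm; lower edge rounded only at the contacts (|y| < 52 mm), else square; lower corners rounded, 77 mm out at the very edge. Aluminium panel 30 (x) x 164 (y) mm on its upper edge, z 92 to 95 mm, with the grip bar in the middle and an ejector lever at each end.
- grip_top (a point): Centre of the top of the card's black grip bar, at z = 131 mm in the card's frame. The bar is 12 mm thick (x), 36 mm long (y) and stands 36 mm above the panel. Axes as the card's.
- lever_l (a joint): Left lever (card's +y end): 0 rad = shut, flat on the panel pointing at the grip; grows as it swings up; 1.15 = fully open, where it starts (0.98-1.12). Black bar 14 wide (x) x 6 mm, 58 mm long from its pivot. Stays where left (0.03 N m friction). In the cage, below about 0.5 rad it works against the connector: 5 to 10 N at 42 mm from the pivot; ends on a stop at 0.
- pivot_l (a point): Pivot of the left lever, card frame (0, +86, 101) mm. At angle a the bar's middle line runs to (y, z) = (86 - 58 cos a, 101 + 58 sin a) mm. Beyond the pivot a steel toe, 16 mm long, swings up under the cage's rail and draws the board down. Pressing one lever far alone tilts the board until it binds, and lets the other spring back a little: press by turns until both stay at 0.
- lever_r (a joint): Right lever (card's -y end), mirror image of the left: same sizes, values and loads.
- pivot_r (a point): Pivot of the right lever, card frame (0, -86, 101) mm.
- slot: The free bay of the cage (which of three varies). Origin: nominal place of the card's origin when fully home, 30 mm above the bench; axes as the card's when home (x across the bays, y along the board). Its black frame with two guides and a connector is clamped where it was last pushed along the rails: it sits up to 7 mm either side of this origin along x (not measured: find it by feel or eye), exact in y.
- slot_mouth (a point): Nominal middle between the guides' open tops, 88 mm above the slot's origin. Guides: upright channels at y = +-74 to +-81 mm, groove 6.4 mm wide (x) with a flat flange 14 mm wide on either side of its mouth, 161.6 mm between groove bottoms (y). The board's square edge enters within about 1.2 mm of the groove's middle, otherwise it stands on the flanges with its origin at this height.
- connector (a point): Nominal top of the sprung connector: where the card's origin is when the board first meets it, 6.6 mm above the slot's origin. From here it resists with 15 to 35 N and then friction, down to a hard stop at the slot's origin. Up to 32 N on the guides on the way down and 110 N between lever toes and rails (about 25 N on a lever) does no harm.
- cage: Aluminium card cage on its back on the bench, open side up, fixed, 247 (x) x 231 (y) x 139 mm high. Origin: middle of its underside; x across its bays at x = -71, 0, +71 mm. Two rails along x, from |y| = 98.5 mm outward, tops 139 mm above the bench, take the lever toes; flat blanking strips between the bays, tops 125 mm above the bench.
- module_a: A like board already home in another bay, fixed; origin and axes as the card's. Its grip's top is 161 mm above the bench, 71 mm from the next bay's.
- module_b: The other board already home, fixed, same shape.
- stand: Black plastic board stand, fixed, 110 (x) x 150 (y) x 40 mm; origin: middle of its underside. The card stands in its middle groove (7 mm wide, 30 mm deep, floor 10 mm above the bench), to be drawn straight up.
- battery: Bystander: loose tool battery 77 x 115 x 63 mm. Origin: centre of its underside.
- spanner: Bystander: loose spanner lying on the bench.
- spraycan: Bystander: loose spray can, 65 mm across, 150 mm high. Origin: centre of its foot.
- screw_tray: Bystander: loose grey tray of screws 110 x 150 x 35 mm. Origin: centre of its underside.

How it is judged:
On the way:
1. the board slid down its guides to the connector (within 10 mm of home) with both levers still open (over 0.7 rad) (z of card in the frame of slot below 0.01 m and horizontal distance between card and slot below 0.01 m and value of joint each of lever_l, lever_r above 0.7 rad), for 0.2 s.
At the end, for the whole second after the job is handed in: The board is in the free bay, its lower edge within 1.5 mm of fully home, within 10 mm of the bay's origin sideways, upright within 0.03 rad and along the bay within 0.04 rad, both levers shut (under 0.1 rad), at rest and released (z of card in the frame of slot between -0.003 and 0.0015 m and horizontal distance between card and slot below 0.01 m and angle between the y axis of card and the y axis of slot, either way round below 0.04 rad and angle between card's own z axis and vertical below 0.03 rad and value of joint each of lever_l, lever_r below 0.1 rad and linear speed of card below 0.01 m/s); the robot touches nothing.
It fails at once if the board was forced: over 32 N between it and the guides before it reaches the connector (more than 10 mm from home), or at any time over 110 N between its lever toes (or any part of it) and the cage ((z of card in the frame of slot above 0.01 m and contact force between card and slot above 32 N) or contact force between card and cage above 110 N).
It fails at once if in the bay, one lever was pressed right down (under 0.12 rad) while the other still stood open (over 0.8 rad) (horizontal distance between card and slot below 0.018 m and ((value of joint lever_l below 0.12 rad and value of joint lever_r above 0.8 rad) or (value of joint lever_r below 0.12 rad and value of joint lever_l above 0.8 rad))).
It fails at once if the board was pushed home (within 3 mm) by its panel with both levers still open (over 0.7 rad) (horizontal distance between card and slot below 0.018 m and z of card in the frame of slot below 0.003 m and value of joint each of lever_l, lever_r above 0.7 rad).
It fails at once if the board was dropped: faster than 0.4 m/s in its guides, or tilted over 0.5 rad ((horizontal distance between card and slot below 0.018 m and z of card in the frame of slot below 0.085 m and linear speed of card above 0.4 m/s) or angle between card's own z axis and vertical above 0.5 rad).
It fails at once if a bystander was moved over 30 mm (distance of any of battery, spanner, spraycan, screw_tray from where it was at the start of the episode above 0.03 m).
It also fails if it takes over 72 s, if anything falls off the work surface, if the arm or the gripper's body presses on something with over 40 N, if the wrist force passes 120 N, or if a joint passes its speed limit or range.

## Robot

A 7-joint arm with a two-finger parallel gripper is mounted at the origin on the work surface. World frame = base frame: x ahead of the robot, y to its left, z up, the work surface at z = 0. Lengths are in m, angles in rad, forces in N, time in s.
With the tool pointing down it reaches from about 0.425 to 0.925 m from the base axis. Payload 6.8 kg.
Tool frame: the origin (TCP) lies midway between the tips of the shut fingers; the grasp point (between the pads) lies r.grip_point_offset behind it (r.grip_point_offset is the distance from the TCP to the grasp point, in m); z points along the fingers, y is the direction in which the jaws open and shut (so a half turn about z gives the same grasp; the last joint's range is limited). The gripper opens to 85 mm and grips with 20 to 120 N. Pads are 22 mm wide; open, the fingers measure 114 mm over their backs; the gripper's body (76 mm by 85 mm) begins 54 mm behind the grasp point. The pads swing forward as they close: fully open they stand 13 mm farther back than shut.
Start: joints at [1.17, 0.477, 0.022, 1.555, -0.011, 1.109, -0.083], TCP at [0.195, -0.646, 0.231] pointing down, gripper open.
Joint ranges: [-2.96, 2.96], [-0.34, 2.1], [-1.41, 1.46], [0.24, 2.44], [-1.37, 4.51], [0.17, 1.92], [-2.96, 2.96]. Speed limits (rad/s): [2.39, 2.39, 3.14, 3.14, 3.14, 3.14, 3.14].

## Interface

Orientations are given as a rotation vector (axis times angle).
In Python, from bench import r gives the robot as it stands. The module is installed in compiled form; this text tells all that it offers.
- The arm moves only by the tool play_rows, never from a script. Its argument "deltas" is a list of rows, each a list of 3 entries, a list of its own where there are three numbers: the finger opening in mm, from 0 to 85.4, then the shift along the tool's x, y, z in mm, then the turn, a rotation vector about the tool's x, y, z in rad. A call has 1 to 8 rows; each row is the pose to reach, as a shift and turn from the pose measured when the call began, along the tool's axes at that moment; what a row does not reach only later rows make up. A row lasts 1/8 s, in which the tool goes at most 62.5 mm and 10.7 degrees, less where a joint would pass 70% of its speed; a pose out of reach is approached as far as the arm can. A call with a gripper value outside its range is refused whole. The fingers move at their own pace and stop on an object; "squeeze" is the grip in N (left out, the last holds). Time passes only in rows, so rows that repeat a pose let the fingers close. It gives the time, the measured TCP pose, the force and the opening at its end, in the units of the state.
- r.get_obs(): the state, without advancing time (a new reading comes with each control period).
- r.grab_frame(name): name is "scene" or "top" or "wrist"; returns (picture, depth): 400x640x3 uint8, red, green, blue; 400x640 float32, m along the optical axis (not along the pixel's ray), 0 where there is no reading.
- r.camera_model(name): a dict with "mtx" (3x3 intrinsics, pixels), "rvec" (rotation vector, rad) and "tvec" (3), from world to camera coordinates, as OpenCV has them; the wrist camera has in their place "T_tool_cam" (4x4, takes a point from camera to tool coordinates, whose origin is the TCP and whose axes are the flange's). Camera axes: x right, y down, z forward; pixel columns grow to the right and rows downward; lengths in m; the calibration is good to about 2 mm. A picture is of the moment at which its call begins: read the wrist's pose just before it. camera_model takes no time and is no camera call.
- r.hand_in(): hands the job in, once; it reports no verdict.
The state is a dict: "clock": time; "joints": joint angles; "qvel": joint speeds; "tau": joint torques, N m; "tcp_pos": TCP position; "orientation": TCP orientation; "contact_force": force on the tool from outside, world axes, zero at the start; "moment": the same for the moment, N m; "grip_width": finger opening in m.
Only numpy, scipy, OpenCV 4.12 (cv2) and the standard library are available. Lean on these libraries where they do the work, as an engineer would, in place of code of your own. Each camera call takes 0.05 s, during which the arm holds its last target. There are 200 camera calls.

## Working session

There is one attempt and no reset: what is moved stays moved. The work goes in short steps, Python scripts to look and compute and a tool call to move; the robot and the scene stay as the last step left them, time stands still between calls to the robot, and variables do not carry over. Pictures are saved under pics/ and viewed, about 8 in all and at most 12, crops included, and the job is handed in when it is done.

Besides the shell and the picture viewer there is one more tool, called after "Emit:" as name([rows], argument=value, ...), one row to a line, values as JSON. play_rows: Moves the arm, as the interface text tells. Its arguments: {"type":"object","properties":{"deltas":{"type":"array"},"squeeze":{"type":"number"}},"required":["deltas"]}

```bash
mkdir -p pics; cat > h.py <<'E'
from bench import r
import numpy as np, cv2
from scipy.spatial.transform import Rotation as R
def grab(n,f):
    o=r.get_obs(); p,d=r.grab_frame(n); cv2.imwrite('pics/'+f+'.png',p[:,:,::-1]); np.savez('pics/'+f,p=p,d=d,tp=o['tcp_pos'],to=o['orientation']); return p,d,o
def cam(n,o=None):
    m=r.camera_model(n); K=np.array(m['mtx'])
    if 'rvec' in m:
        Rw=cv2.Rodrigues(np.array(m['rvec'],float))[0].T; t=-Rw@np.array(m['tvec']).ravel()
    else:
        T=np.array(m['T_tool_cam']); Rt=R.from_rotvec(o['orientation']).as_matrix()
        Rw=Rt@T[:3,:3]; t=Rt@T[:3,3]+np.array(o['tcp_pos'])
    return K,Rw,t
def cloud(n,d,o=None):
    K,Rw,t=cam(n,o); v,u=np.mgrid[:d.shape[0],:d.shape[1]]
    P=np.stack([(u-K[0,2])/K[0,0]*d,(v-K[1,2])/K[1,1]*d,d],-1)
    W=P@Rw.T+t; W[d<=0]=np.nan; return W
def onplane(n,u,v,z,o=None):
    K,Rw,t=cam(n,o); q=Rw@np.linalg.inv(K)@np.array([u,v,1.]); return t+q*(z-t[2])/q[2]
E
python3 - <<'E'
from h import *
print(r.get_obs(), r.grip_point_offset)
for n in('top','scene'):
    p,d,o=grab(n,n+'0'); W=cloud(n,d); print(n,cam(n)[2],cam(n)[1][:,2])
    print(np.round(W[::50,::80],2).tolist() if n=='top' else '')
a=cv2.imread('pics/top0.png');cv2.imwrite('pics/top0v.png',cv2.resize(a,(800,500)))
E
```

```text
{'clock': 0.0, 'joints': array([ 1.16991124,  0.47779487,  0.0223374 ,  1.55647111, -0.01149871,
        1.10932585, -0.08307785]), 'qvel': array([-8.78401803e-04, -2.08504295e-03,  2.62752176e-04, -6.26281148e-06,
       -1.00998888e-04,  8.54411182e-04,  2.94153660e-04]), 'tau': array([-3.65536926e-04, -5.96435988e+01,  1.60784148e+00, -2.81193280e+01,
        1.24160311e-02,  9.46812186e-03,  1.04761077e-05]), 'tcp_pos': array([ 0.19462694, -0.64569344,  0.2303209 ]), 'orientation': array([-3.10617276e+00, -4.58070262e-01,  6.44106188e-04]), 'contact_force': array([0.08895806, 0.23251203, 0.27730372]), 'moment': array([-0.02839697,  0.04146046,  0.05948422]), 'grip_width': 0.08551469866599905} 0.0187
top [0.51504939 0.02660572 1.23231495] [ 0.07605788 -0.01629054 -0.99697032]
[[[1.63, 1.45, -0.74], [1.63, 1.09, -0.75], [1.63, 0.71, -0.75], [1.63, 0.34, -0.75], [1.63, -0.03, -0.75], [1.62, -0.41, -0.74], [1.63, -0.79, -0.75], [1.63, -1.17, -0.75]], [[1.39, 1.44, -0.75], [1.39, 1.08, -0.75], [1.39, 0.71, -0.74], [1.38, 0.34, -0.73], [1.39, -0.03, -0.75], [1.39, -0.41, -0.75], [1.39,
[... 380 characters left out ...]
, [0.63, 0.67, 0.0], [0.63, 0.44, 0.0], [0.62, 0.22, 0.0], [0.61, -0.0, 0.12], [0.62, -0.23, 0.0], [0.62, -0.46, 0.0], [0.62, -0.69, 0.0]], [[0.48, 1.4, -0.75], [0.49, 0.66, 0.0], [0.49, 0.44, 0.0], [0.49, 0.2, 0.14], [0.49, -0.0, 0.13], [0.48, -0.2, 0.14], [0.48, -0.45, 0.0], [0.48, -0.67, 0.03]], [[0.26, 1.39, -0.75], [0.35, 0.66, 0.0], [0.35, 0.44, -0.0], [0.35, 0.22, -0.0], [0.34, -0.0, 0.0], [0.34, -0.22, 0.0], [0.34, -0.45, 0.0], [0.36, -0.57, 0.19]], [[0.04, 1.38, -0.75], [0.25, 0.58, 0.14], [0.21, 0.44, 0.0], [0.21, 0.22, 0.0], [0.21, -0.0, -0.0], [0.21, -0.22, 0.0], [0.2, -0.44, 0.0], [0.2, -0.67, -0.0]]]
scene [0.94069492 0.62280902 1.18718566] [-0.28507623 -0.4599548  -0.84093587]
```

View pics/top0v.png

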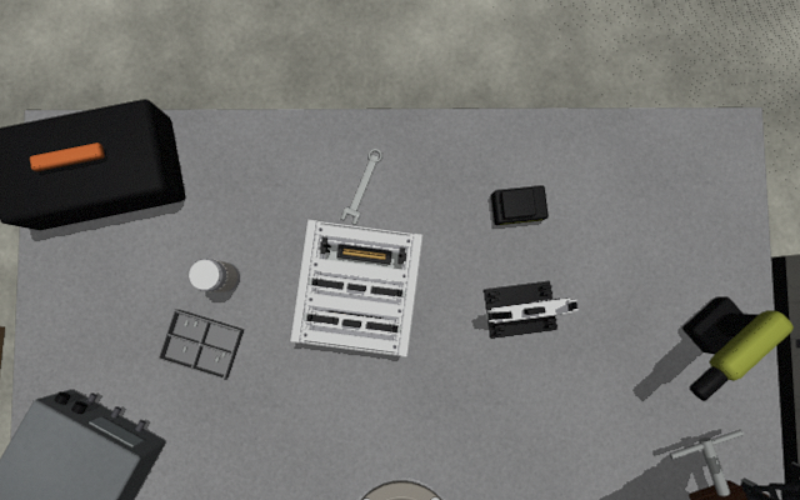

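View pics/scene0.png

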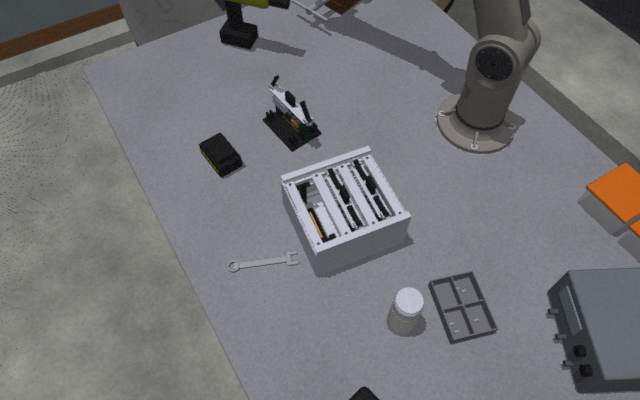

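```bash
python3 - <<'E'
from h import *
D=np.load('pics/top0.npz');p,d=D['p'],D['d'];W=cloud('top',d);g=cv2.cvtColor(p,cv2.COLOR_RGB2GRAY)
def rect(m,name):
    m=m.astype(np.uint8);n,l,s,c=cv2.connectedComponentsWithStats(m)
    for i in range(1,n):
        if s[i,4]>12:
            P=W[l==i];P=P[~np.isnan(P[:,0])]
            if len(P)<5: continue
            (cx,cy),(w,h),a=cv2.minAreaRect((P[:,:2]*1000).astype(np.float32));print(name,i,s[i],np.round([cx,cy,w,h,a],1),'z',np.round(np.nanmedian(P[:,2]),4), np.round(np.nanmean(p[l==i],0)))
v,u=np.mgrid[:400,:640]
cage=(u>225)&(u<345)&(v>168)&(v<292)
card=(u>375)&(u<475)&(v>215)&(v<275)
rect(cage&(W[...,2]>0.11),'cage')
rect(cage&(W[...,2]>0.15),'griptops')
rect(card&(W[...,2]>0.03),'stand+card')
rect(card&(W[...,2]>0.125),'card hi')
rect(card&(W[...,2]>0.09)&(g>120),'card panel')
m=cage&(g<60)&(W[...,2]>0.08);rect(m,'black')
S=cv2.resize(cv2.imread('pics/top0.png')[165:300,225:475],None,fx=3.2,fy=3.2,interpolation=cv2.INTER_CUBIC);cv2.imwrite('pics/c1.png',S)
m=r.camera_model('wrist');print(m)
E
```

```text
cage 1 [ 232  176  106  109 6696] [537.8  86.5 231.7 247.2  82. ] z 0.1273 [175. 176. 175.]
cage 2 [256 189   6  14  59] [624.5 154.4  11.7  33.6  83.3] z 0.1191 [56. 56. 56.]
cage 3 [318 198   6  13  56] [601.9  -3.5  11.4  32.1  82.5] z 0.1191 [55. 55. 55.]
griptops 1 [277 227  16   6  71] [537.6  86.2  36.   11.7  82.4] z 0.1622 [55. 55. 55.]
griptops 2 [273 255  16   7  77] [467.4  95.9  35.8  11.8  82.1] z 0.1619 [47. 47. 47.]
stand+card 1 [433 228   8   3  18] [ 5.371e+02 -3.218e+02  5.500e+00  1.950e+01  3.000e-01] z 0.0406 [28. 28. 29.]
stand+card 2 [391 233   8   3  18] [ 524.5 -207.1   18.1    5.4   89.8] z 0.0413 [36. 36. 36.]
stand+card 3 [434 233   8   3  19] [ 523.5 -324.1   19.6    5.5   89.5] z 0.0421 [30. 29. 30.]
stand+card 4 [392 238   8   3  19] [ 511.  -208.7   19.6    5.4   89.5] z 0.0411 [32. 32. 32.]
stand+card 5 [388 238  75  20 879] [ 489.1 -268.7   32.1  187.1    6.6] z 0.1078 [130. 131. 130.]
stand+card 6 [437 254   8   3  21] [ 466.5 -330.6   19.6    5.5   89.6] z 0.0396 [25. 25. 25.]
stand+card 7 [437 259   9   3  22] [ 453.1 -333.     5.6   20.2    0.9]
[... 1087 characters left out ...]
. 38. 38.]
black 10 [274 256  15   6  67] [466.9  94.9  33.7  11.   82.2] z 0.162 [38. 38. 38.]
black 11 [293 258  25   8 117] [458.1  36.2  60.1  11.7  82.5] z 0.1359 [40. 40. 40.]
{'mtx': array([[296.09834741,   0.        , 317.51753393],
       [  0.        , 296.09834741, 197.14194889],
       [  0.        ,   0.        ,   1.        ]]), 'T_tool_cam': array([[ 7.67262218e-04, -9.46987335e-01, -3.21269977e-01,
         8.35283978e-02],
       [ 9.99999505e-01,  9.30029089e-04, -3.53173153e-04,
         2.64570703e-04],
       [ 6.33240927e-04, -3.21269547e-01,  9.46987580e-01,
        -1.43014982e-01],
       [ 0.00000000e+00,  0.00000000e+00,  0.00000000e+00,
         1.00000000e+00]])}
```

View pics/c1.png

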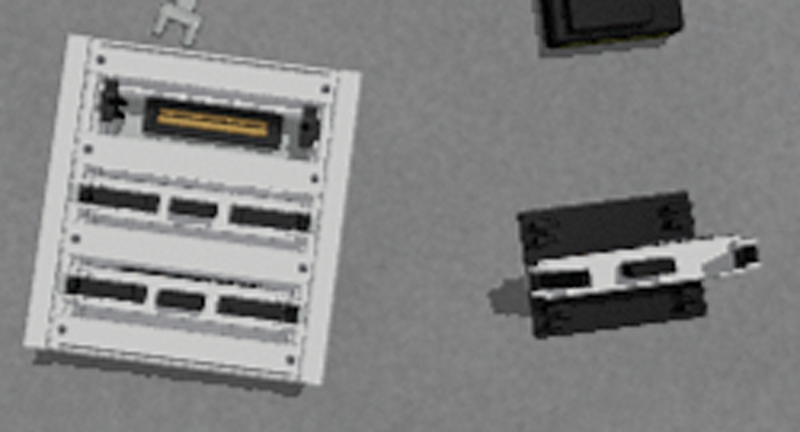

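```bash
cat >> h.py <<'E'
def tgt(x,y,z,yaw,tilt=0):
    """tool-down pose, tool x at yaw(deg); mm -> prints tool-frame delta"""
    o=r.get_obs(); Rt=R.from_rotvec(o['orientation']); c,s=np.cos(np.radians(yaw)),np.sin(np.radians(yaw))
    G=R.from_matrix(np.array([[c,s,0],[s,-c,0],[0,0,-1.]]))
    print('delta mm',np.round(Rt.inv().apply(np.array([x,y,z])-np.array(o['tcp_pos'])*1000),1),'turn',np.round((Rt.inv()*G).as_rotvec(),4))
E
python3 -c "
from h import *
tgt(194.6,-645.7,330,16.8);tgt(490,-274,240,97)"
```

```text
delta mm [ -0.   -0.3 -99.6] turn [-0.0016  0.0002 -0.0004]
delta mm [ 390.1 -270.7   -9.2] turn [-1.4000e-03 -1.0000e-03 -1.4001e+00]
```

Emit:
play_rows([
  [60,[0,0,-60],[0,0,0]],
  [60,[20,-14,-110],[0,0,-0.15]],
  [60,[70,-48,-110],[0,0,-0.32]],
  [60,[120,-83,-110],[0,0,-0.49]],
  [60,[170,-118,-110],[0,0,-0.66]],
  [60,[220,-153,-100],[0,0,-0.83]],
  [60,[270,-188,-80],[0,0,-1.0]],
  [60,[320,-222,-50],[0,0,-1.17]],
])

```text
clock: 1.1
tcp_pos: [0.4345, -0.3439, 0.2836]
orientation: [2.332, 2.105, 0.001]
contact_force: [0.4, -1.2, -0.5]
grip_width: 0.0598
```

```bash
python3 -c "
from h import *
print(r.get_obs());tgt(490,-274,240,97)"
```

```text
{'clock': 1.1, 'joints': array([ 0.84500561,  0.2536271 , -0.34502122,  1.76608439,  0.09275307,
        1.13756652,  0.36916714]), 'qvel': array([-0.45278468,  0.19511373, -0.4333909 ,  0.31966604,  0.18694613,
       -0.4520064 ,  0.38204778]), 'tau': array([  2.87227303, -48.37918282,  -1.07388608, -28.83083403,
        -0.32624591,   0.90280395,  -0.50235623]), 'tcp_pos': array([ 0.43447043, -0.34394191,  0.28364653]), 'orientation': array([2.33179658e+00, 2.10523656e+00, 1.35857351e-03]), 'contact_force': array([ 0.4408794 , -1.16286274, -0.45762748]), 'moment': array([-0.0160472 , -0.01264359, -0.02144658]), 'grip_width': 0.05975997699531089}
delta mm [75.2 48.1 43.7] turn [ 0.0007 -0.0005 -0.2242]
```

Emit:
play_rows([
  [60,[38,24,22],[0,0,-0.11]],
  [60,[75.2,48.1,43.7],[0,0,-0.224]],
  [60,[75.2,48.1,43.7],[0,0,-0.224]],
  [60,[75.2,48.1,43.7],[0,0,-0.224]],
  [60,[75.2,48.1,43.7],[0,0,-0.224]],
])

```text
clock: 1.72
tcp_pos: [0.4894, -0.2756, 0.2404]
orientation: [2.085, 2.349, 0.0]
contact_force: [0.2, -0.3, 0.8]
grip_width: 0.0599
```

```bash
python3 - <<'E'
from h import *
p,d,o=grab('wrist','w1');W=cloud('wrist',d,o);print(o['tcp_pos'],o['orientation'])
for name,m in(('grip',(W[...,2]>0.13)&(W[...,2]<0.15)),('panel',(W[...,2]>0.098)&(W[...,2]<0.112)),('hi',W[...,2]>0.145)):
    m=m.astype(np.uint8);n,l,s,c=cv2.connectedComponentsWithStats(m)
    for i in range(1,n):
        if s[i,4]>60:
            P=W[l==i];a=cv2.minAreaRect((P[:,:2]*1000).astype(np.float32));print(name,s[i],np.round(a[0],1),np.round(a[1],1),round(a[2],2),'z',np.round(np.median(P[:,2]),4),P[:,2].max())
E
```

```text
[ 0.489391   -0.27555328  0.24043722] [2.08469158e+00 2.34901973e+00 4.84526951e-04]
grip [306  95  18  19 294] [ 478.7 -198.8] [13.7 13.1] 6.95 z 0.1406 0.14997072684623342
grip [308 169  14  43 576] [ 487.1 -271. ] [11.4 37.1] 6.94 z 0.1412 0.14325950740852636
panel [ 299   89   33  167 3647] [ 487.3 -269.7] [ 30.1 166.2] 6.82 z 0.1055 0.111900438549498
hi [305 108  20  23 412] [ 480.1 -209.3] [14.  15.2] 6.95 z 0.16 0.16469978563503548
hi [   50   247   536   153 36894] [ 489.7 -271.4] [133.8  34.4] 6.69 z 0.3145 0.3368925620534572
hi [307 261  16  11 170] [ 494.3 -330.3] [13.2  7.7] 10.74 z 0.1628 0.1659277107075835
```

View pics/w1.png

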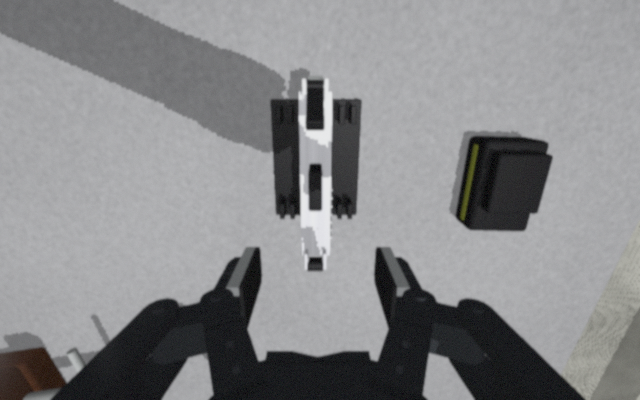

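```bash
python3 -c "
from h import *
tgt(487.3,-270.4,112,96.95)"
```

```text
delta mm [  5.3  -1.7 128.5] turn [ 0.001   0.0005 -0.0021]
```

Emit:
play_rows([
  [40,[5.3,-1.7,40],[0.001,0,-0.002]],
  [40,[5.3,-1.7,80],[0.001,0,-0.002]],
  [40,[5.3,-1.7,110],[0.001,0,-0.002]],
  [40,[5.3,-1.7,128.5],[0.001,0,-0.002]],
  [40,[5.3,-1.7,128.5],[0.001,0,-0.002]],
  [10,[5.3,-1.7,128.5],[0.001,0,-0.002]],
  [10,[5.3,-1.7,128.5],[0.001,0,-0.002]],
  [10,[5.3,-1.7,128.5],[0.001,0,-0.002]],
], squeeze=60)

```text
clock: 2.78
tcp_pos: [0.4876, -0.271, 0.1135]
orientation: [2.082, 2.35, -0.001]
contact_force: [-2.9, -0.6, 6.3]
grip_width: 0.0109
```

Emit:
play_rows([
  [5,[0,0,0],[0,0,0]],
  [5,[0,0,0],[0,0,0]],
  [5,[0,0,0],[0,0,0]],
  [5,[0,0,-5],[0,0,0]],
  [5,[0,0,-15],[0,0,0]],
  [5,[0,0,-30],[0,0,0]],
  [5,[0,0,-40],[0,0,0]],
])

```text
clock: 3.65
tcp_pos: [0.4881, -0.2712, 0.1551]
orientation: [2.081, 2.348, -0.0]
contact_force: [0.7, -0.4, -4.3]
grip_width: 0.0109
```

```bash
python3 -c "
from h import *
tgt(487.6,-271,297,96.95);tgt(514,89,297,82)"
```

```text
delta mm [  -0.2   -0.2 -141.9] turn [ 0.0023  0.0029 -0.0008]
delta mm [ 354.    69.3 -142.7] turn [0.0026 0.0025 0.2601]
```

Emit:
play_rows([
  [5,[0,0,-35],[0,0,0]],
  [5,[0,0,-75],[0,0,0]],
  [5,[0,0,-115],[0.001,0.001,0]],
  [5,[15,3,-138],[0.002,0.002,0.01]],
  [5,[45,9,-142],[0.002,0.002,0.03]],
  [5,[80,16,-142],[0.002,0.002,0.06]],
  [5,[120,24,-142],[0.002,0.002,0.09]],
  [5,[155,31,-142],[0.002,0.002,0.12]],
])

```text
clock: 4.65
tcp_pos: [0.4997, -0.1115, 0.2975]
orientation: [2.22, 2.221, 0.0]
contact_force: [-0.0, 0.1, -3.3]
grip_width: 0.011
```

```bash
python3 -c "
from h import *
tgt(514,89,297,82)"
```

```text
delta mm [200.5  14.3   0.3] turn [0.0013 0.0009 0.1399]
```

Emit:
play_rows([
  [5,[40,3,0],[0,0,0.03]],
  [5,[80,6,0],[0,0,0.06]],
  [5,[120,9,0],[0,0,0.085]],
  [5,[155,11,0],[0,0,0.11]],
  [5,[185,13,0],[0.001,0,0.13]],
  [5,[200.5,14.3,0],[0.001,0,0.14]],
  [5,[200.5,14.3,0],[0.001,0.001,0.14]],
  [5,[200.5,14.3,0],[0.001,0.001,0.14]],
])

```text
clock: 5.65
tcp_pos: [0.5139, 0.0879, 0.2975]
orientation: [2.371, 2.059, -0.0]
contact_force: [-0.3, -0.2, -4.0]
grip_width: 0.0107
```

```bash
python3 - <<'E'
from h import *
p,d,o=grab('wrist','w2');W=cloud('wrist',d,o);print(o['tcp_pos'],o['orientation'],o['contact_force'])
np.save('pics/w2c',W)
print(cv2.imwrite('pics/w2v.png',p[:,:,::-1]))
Z=W[...,2]
for name,lo,hi in(('guides',0.11,0.1235),('strips',.1235,.13),('rail',.135,.145),('grips',.155,.17),('panel',.275,.292)):
    m=((Z>lo)&(Z<hi)).astype(np.uint8);n,l,s,c=cv2.connectedComponentsWithStats(m)
    for i in range(1,n):
        if s[i,4]>70:
            P=W[l==i];a=cv2.minAreaRect((P[:,:2]*1000).astype(np.float32));print(name,s[i],np.round(a[0],1),np.round(a[1],1),round(a[2],2),'z',np.round(np.median(P[:,2]),4))
E
```

```text
[0.51393757 0.08785573 0.29746009] [ 2.37134818e+00  2.05942573e+00 -3.27908692e-04] [-0.32951995 -0.2230533  -4.03016762]
True
guides [ 217   79   54  180 1035] [435.5  96.3] [204.6  44.5] 81.96 z 0.121
guides [274  79  19   8 136] [494. 188.] [ 6.7 18.4] 81.84 z 0.1218
guides [347  78 104  11 596] [608.5 171.5] [  9.5 103.2] 81.89 z 0.122
guides [ 347   78  116  181 1279] [604.8  73.2] [205.4 110.4] 81.7 z 0.1212
guides [395  93  35  11 358] [623.2 154.8] [ 9.9 34.7] 81.98 z 0.1185
guides [384 231  30  12 303] [601.2  -3.6] [12.4 35.1] 82.17 z 0.1181
strips [ 355   79   34  176 4047] [571.9  81.1] [196.4  25.5] 82.02 z 0.1252
strips [ 416   78   44  178 3616] [642.5  70.8] [199.   23.8] 81.89 z 0.1252
strips [ 220   80   37  176 3574] [430.3  99.9] [196.7  23.6] 82.04 z 0.1253
strips [ 254   96   36  147 1976] [466.5  96.2] [163.8  30.3] 82.09 z 0.1255
strips [344  97  11 146 756] [548.6  84.3] [162.5   6.4] 81.99 z 0.1255
rail [ 210   58  263   23 4921] [551.4 191.2] [ 19.  244.6] 81.98 z 0.1396
rail [255  86  24  19 252] [477.9 178.1] [16.6 22.3] 81.99 z 0.1364
rail [263 139  14  13 146] [471.1 130.2] [12.3 13.5] 81.26 z 0.1363
rail [267 203  13  12 117] [461.7  61.5] [14.  13.3] 79.95 z 0.1365
rail [270 240  16  14 109] [458.7  11.9] [21.7 12.3] 19.92 z 0.1364
rail [232 258  47  16 656] [428.   -6.4] [18.2 54.3] 82.58 z 0.1394
rail [ 357  259   85   15 1224] [594.3 -29.8] [18.4 98.9] 82.01 z 0.1393
grips [261 165  15  37 456] [466.6  96.1] [35.8 12.2] 82.23 z 0.1613
panel [303  69  29   7 190] [527.6 180.9] [ 3.1 13.7] 82.11 z 0.2876
panel [ 287   98   62  154 4241] [520.3 127.9] [83.6 30.2] 81.93 z 0.2894
panel [ 299  315   38   42 1290] [505.6  25. ] [33.7 24.3] 83.76 z 0.2893
```

View pics/w2v.png

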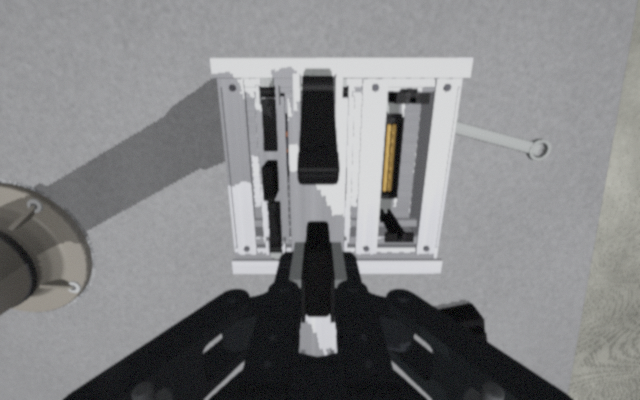

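```bash
python3 -c "
from h import *
tgt(612.5,75.5,297,82);tgt(612.5,75.5,228,82)"
```

```text
delta mm [ 1.8 99.2  0.4] turn [ 0.0004  0.0006 -0.0016]
delta mm [ 1.9 99.2 69.4] turn [ 0.0004  0.0006 -0.0016]
```

Emit:
play_rows([
  [5,[0.5,30,0],[0,0,0]],
  [5,[1,65,0],[0,0,0]],
  [5,[1.8,90,0.4],[0,0,-0.001]],
  [5,[1.8,99.2,0.4],[0,0,-0.001]],
  [5,[1.8,99.2,20],[0,0,-0.001]],
  [5,[1.8,99.2,45],[0,0,-0.001]],
  [5,[1.9,99.2,62],[0,0,-0.001]],
  [5,[1.9,99.2,69.4],[0,0,-0.001]],
])

```text
clock: 6.7
tcp_pos: [0.6112, 0.0752, 0.2264]
orientation: [-2.371, -2.06, 0.004]
contact_force: [-0.4, -0.0, -3.2]
grip_width: 0.0109
```

Emit:
play_rows([
  [5,[0,0,0],[0,0,0]],
  [5,[0,0,0],[0,0,0]],
])

```text
clock: 6.95
tcp_pos: [0.6115, 0.0754, 0.2271]
orientation: [2.371, 2.061, -0.002]
contact_force: [0.1, 0.3, -3.0]
grip_width: 0.0109
```

```bash
python3 -c "
from h import *
tgt(612.5,75.5,226,82)"
```

```text
delta mm [0.2 1.  1.1] turn [-0.0008  0.0012 -0.0002]
```

Emit:
play_rows([
  [5,[0.2,1,1],[0,0,0]],
  [5,[0.2,1,2],[0,0,0]],
  [5,[0.2,1,3],[0,0,0]],
  [5,[0.2,1,4],[0,0,0]],
  [5,[0.2,1,5],[0,0,0]],
  [5,[0.2,1,6],[0,0,0]],
  [5,[0.2,1,7],[0,0,0]],
  [5,[0.2,1,7],[0,0,0]],
])

```text
clock: 7.95
tcp_pos: [0.6125, 0.0755, 0.22]
orientation: [2.371, 2.061, -0.003]
contact_force: [-0.2, 0.3, -3.5]
grip_width: 0.0108
```

Emit:
play_rows([
  [5,[0,0,1],[0,0,0]],
  [5,[0,0,2],[0,0,0]],
  [5,[0,0,3],[0,0,0]],
  [5,[0,0,4],[0,0,0]],
  [5,[0,0,5],[0,0,0]],
  [5,[0,0,5],[0,0,0]],
])

```text
clock: 8.7
tcp_pos: [0.6124, 0.0754, 0.2149]
orientation: [-2.371, -2.061, 0.003]
contact_force: [-0.1, -0.4, -3.0]
grip_width: 0.0108
```

Emit:
play_rows([
  [5,[0,0,2],[0,0,0]],
  [5,[0,0,4],[0,0,0]],
  [5,[0,0,6],[0,0,0]],
  [5,[0,0,8],[0,0,0]],
  [5,[0,0,10],[0,0,0]],
  [5,[0,0,12],[0,0,0]],
  [5,[0,0,14],[0,0,0]],
  [5,[0,0,14],[0,0,0]],
])

```text
clock: 9.7
tcp_pos: [0.6122, 0.0754, 0.2007]
orientation: [-2.371, -2.061, 0.003]
contact_force: [0.1, -0.8, -4.6]
grip_width: 0.011
```

```bash
python3 - <<'E'
from h import *
o=r.get_obs();print(o['tcp_pos'],o['contact_force'],o['moment'])
p,d,o=grab('wrist','w3')
tgt(612.5,75.5,180,82)
E
```

```text
[0.61224065 0.07536633 0.20066913] [ 0.07516133 -0.75801486 -4.58109749] [0.04432586 0.01944831 0.00630972]
delta mm [ 0.1  0.2 20.8] turn [-0.0014  0.0013 -0.0002]
```

View pics/w3.png

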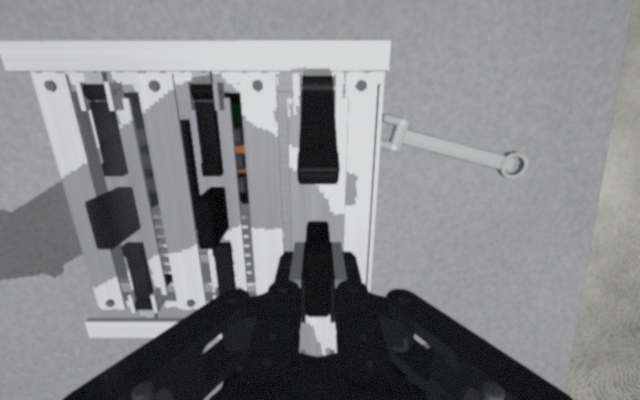

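The board is between the strips (grip at 318,265; open lever at 318,130), well below the flange height with no contact force: it is in the guides. Continuing down.

Emit:
play_rows([
  [5,[0,0,3],[0,0,0]],
  [5,[0,0,6],[0,0,0]],
  [5,[0,0,9],[0,0,0]],
  [5,[0,0,12],[0,0,0]],
  [5,[0,0,15],[0,0,0]],
  [5,[0,0,18],[0,0,0]],
  [5,[0,0,20],[0,0,0]],
  [5,[0,0,20],[0,0,0]],
])

```text
clock: 10.75
tcp_pos: [0.6122, 0.0754, 0.1806]
orientation: [-2.371, -2.061, 0.003]
contact_force: [-0.3, -0.7, -3.8]
grip_width: 0.011
```

Emit:
play_rows([
  [5,[0,0,3],[0,0,0]],
  [5,[0,0,6],[0,0,0]],
  [5,[0,0,9],[0,0,0]],
  [5,[0,0,12],[0,0,0]],
  [5,[0,0,15],[0,0,0]],
  [5,[0,0,18],[0,0,0]],
  [5,[0,0,20],[0,0,0]],
  [5,[0,0,20],[0,0,0]],
])

```text
clock: 11.75
tcp_pos: [0.6121, 0.0754, 0.1604]
orientation: [-2.371, -2.061, 0.004]
contact_force: [-0.7, 0.2, -4.0]
grip_width: 0.011
```

Connector expected at TCP z ≈ 0.140. Approaching in small steps.

Emit:
play_rows([
  [5,[0,0,2.5],[0,0,0]],
  [5,[0,0,5],[0,0,0]],
  [5,[0,0,7.5],[0,0,0]],
  [5,[0,0,10],[0,0,0]],
  [5,[0,0,12],[0,0,0]],
  [5,[0,0,14],[0,0,0]],
  [5,[0,0,15.5],[0,0,0]],
  [5,[0,0,15.5],[0,0,0]],
])

```text
clock: 12.75
tcp_pos: [0.612, 0.0753, 0.1448]
orientation: [-2.371, -2.06, 0.004]
contact_force: [-0.4, -0.5, -3.4]
grip_width: 0.0114
```

Emit:
play_rows([
  [5,[0,0,1],[0,0,0]],
  [5,[0,0,2],[0,0,0]],
  [5,[0,0,3],[0,0,0]],
  [5,[0,0,3],[0,0,0]],
])

```text
clock: 13.25
tcp_pos: [0.6119, 0.0752, 0.1417]
orientation: [-2.371, -2.06, 0.004]
contact_force: [-0.5, 1.2, -3.1]
grip_width: 0.0113
```

Emit:
play_rows([
  [5,[0,0,0.5],[0,0,0]],
  [5,[0,0,1],[0,0,0]],
  [5,[0,0,1.3],[0,0,0]],
  [5,[0,0,1.3],[0,0,0]],
])

```text
clock: 13.75
tcp_pos: [0.612, 0.0752, 0.1405]
orientation: [-2.371, -2.061, 0.004]
contact_force: [0.8, -0.7, -3.5]
grip_width: 0.0107
```

Emit:
play_rows([
  [5,[0,0,0.5],[0,0,0]],
  [5,[0,0,1],[0,0,0]],
  [5,[0,0,1],[0,0,0]],
])

```text
clock: 14.12
tcp_pos: [0.6124, 0.0753, 0.1401]
orientation: [2.371, 2.061, -0.003]
contact_force: [-0.9, -1.1, 3.0]
grip_width: 0.0113
```

Emit:
play_rows([
  [5,[0,0,0.6],[0,0,0]],
  [5,[0,0,0.6],[0,0,0]],
  [5,[0,0,0],[0,0,0]],
  [32,[0,0,0],[0,0,0]],
  [32,[0,0,0],[0,0,0]],
  [32,[0,0,0],[0,0,0]],
  [32,[0,0,0],[0,0,0]],
])

```text
clock: 15.0
tcp_pos: [0.6124, 0.0753, 0.14]
orientation: [-2.371, -2.061, 0.003]
contact_force: [-0.1, -0.1, -1.0]
grip_width: 0.0319
```

Emit:
play_rows([
  [32,[0,0,-10],[0,0,0]],
  [32,[0,0,-30],[0,0,0]],
  [32,[0,0,-60],[0,0,0]],
  [32,[0,0,-100],[0,0,0]],
  [20,[0,0,-115],[0,0,0]],
  [10,[0,0,-120],[0,0,0]],
  [0,[0,0,-120],[0,0,0]],
  [0,[0,0,-120],[0,0,0]],
])

```text
clock: 16.0
tcp_pos: [0.6119, 0.0752, 0.2587]
orientation: [-2.37, -2.06, 0.006]
contact_force: [0.5, -0.5, -0.6]
grip_width: -0.0003
```

```bash
cat >> h.py <<'E'
ux=np.array([.9903,-.1392]);uy=np.array([.1392,.9903])
O=np.array([612.3,75.45])
def look(f,H=None):
    """cage-frame profile of the board: panel height and lever bars from the wrist depth"""
    p,d,o=grab('wrist',f);W=cloud('wrist',d,o)*1000
    L=np.stack([(W[...,:2]-O)@ux,(W[...,:2]-O)@uy,W[...,2]],-1)
    print('tcp',np.round(o['tcp_pos']*1000,1),'F',np.round(o['contact_force'],1),o['clock'])
    g=cv2.cvtColor(p,cv2.COLOR_RGB2GRAY)
    near=(abs(L[...,0])<16)&(abs(L[...,1])<100)&(L[...,2]>118)&(L[...,2]<195)
    pan=near&(g>110)&(abs(L[...,0])>8.5)&(L[...,2]<140)
    for lo,hi in((-80,-40),(-40,40),(40,80)):
        m=pan&(L[...,1]>lo)&(L[...,1]<hi)
        if m.sum()>5: print('panel',lo,hi,m.sum(),np.round(np.median(L[m],0),1))
    for lo,hi in((-90,-20),(20,90)):
        m=near&(g<90)&(abs(L[...,0])<8)&(L[...,1]>lo)&(L[...,1]<hi)
        q=L[m]
        if len(q)<10: print('few',len(q));continue
        print('lever',lo,len(q),'x',np.round(np.median(q[:,0]),1),'ymin/max',np.round(np.percentile(q[:,1],[2,98]),1),'z',np.round(np.percentile(q[:,2],[2,98]),1), 'fit slope', np.round(np.degrees(np.arctan(np.polyfit(q[:,1],q[:,2],1)[0])),1))
    return p,L
E
python3 -c "
from h import *
look('w4')"
```

```text
tcp [611.9  75.2 258.7] F [ 0.5 -0.5 -0.6] 16.0
panel -80 -40 234 [ 10.5 -50.  131.8]
panel -40 40 1065 [  9.7   4.2 132. ]
panel 40 80 536 [  9.4  59.5 132. ]
few 0
lever 20 817 x 1.9 ymin/max [56.6 89.2] z [142.3 190.1] fit slope -58.6
```

View pics/w4.png

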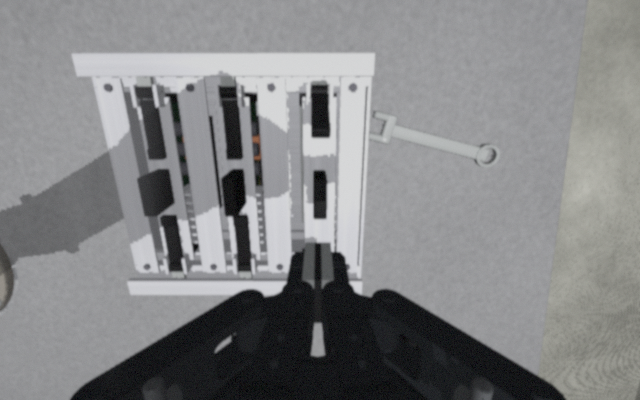

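Emit:
play_rows([
  [0,[40,0,19],[0,0,0]],
  [0,[86,0,44],[0,0,0]],
  [0,[86,0,62],[0,0,0]],
  [0,[79,0,71],[0,0,0]],
  [0,[73,0,77.4],[0,0,0]],
  [0,[66.5,0,81.5],[0,0,0]],
  [0,[62.7,0,84.8],[0,0,0]],
  [0,[59.3,0,88.5],[0,0,0]],
])

```text
clock: 17.05
tcp_pos: [0.6202, 0.1332, 0.1705]
orientation: [-2.371, -2.06, 0.005]
contact_force: [0.3, 0.1, 0.6]
grip_width: -0.0003
```

```bash
cat >> h.py <<'E'
def where():
    o=r.get_obs();q=np.array(o['tcp_pos'])*1000
    print('local x,y,z',np.round([(q[:2]-O)@ux,(q[:2]-O)@uy,q[2]],1),'F',np.round(o['contact_force'],1),o['clock'])
E
python3 -c "
from h import *
where();tgt(612.5,75.5,180,82)"
```

```text
local x,y,z [ -0.2  58.3 170.5] F [0.3 0.1 0.6] 17.05
delta mm [-58.3   0.4  -9.4] turn [-0.0024  0.0018 -0.0008]
```

Emit:
play_rows([
  [0,[0,0,-40],[0,0,0]],
  [0,[-58,0,-50],[0,0,0]],
  [0,[-110,0,-50],[0,0,0]],
  [0,[-144,0,-40],[0,0,0]],
  [0,[-144,0,-24],[0,0,0]],
  [0,[-134,0,-13],[0,0,0]],
  [0,[-124.6,0,-6.7],[0,0,0]],
  [0,[-117.3,0,0.3],[0,0,0]],
])

```text
clock: 18.05
tcp_pos: [0.604, 0.0198, 0.1702]
orientation: [-2.368, -2.063, 0.004]
contact_force: [-1.4, 0.2, 0.0]
grip_width: -0.0003
```

```bash
python3 -c "
from h import *
where();p,L=look('w5')"
```

```text
local x,y,z [ -0.5 -56.3 170.2] F [-1.4  0.2  0. ] 18.05
tcp [604.   19.8 170.2] F [-1.4  0.2  0. ] 18.05
panel -80 -40 764 [  9.7 -54.1 132.1]
panel -40 40 2619 [ 10.    5.3 131.9]
panel 40 80 1394 [  9.8  59.  131.8]
lever -90 964 x 1.0 ymin/max [-49.7 -38.3] z [172.  194.2] fit slope -55.2
lever 20 1854 x 1.5 ymin/max [41.1 68.1] z [156.1 177.7] fit slope -39.0
```

Emit:
play_rows([
  [0,[0,0,3],[0,0,0]],
  [0,[1.5,0,6],[0,0,0]],
  [0,[3,0,8.2],[0,0,0]],
  [0,[3,0,8.2],[0,0,0]],
])

```text
clock: 18.6
tcp_pos: [0.6039, 0.0234, 0.1611]
orientation: [-2.366, -2.063, 0.004]
contact_force: [-0.3, -0.1, -0.2]
grip_width: -0.0001
```

```bash
python3 -c "
from h import *
where()"
```

```text
local x,y,z [ -1.1 -52.7 161.1] F [-0.3 -0.1 -0.2] 18.6
```

Emit:
play_rows([
  [0,[0,1,-30],[0,0,0]],
  [0,[50,1,-32],[0,0,0]],
  [0,[105,1,-32],[0,0,0]],
  [0,[116,1,-22],[0,0,0]],
  [0,[112,1,-9],[0,0,0]],
  [0,[107.2,1,-3.1],[0,0,0]],
  [0,[105.2,1,0.4],[0,0,0]],
  [0,[103.7,1,3.6],[0,0,0]],
])

```text
clock: 19.6
tcp_pos: [0.6192, 0.125, 0.1577]
orientation: [-2.368, -2.061, 0.004]
contact_force: [-1.6, 0.7, 4.2]
grip_width: -0.0004
```

```bash
python3 -c "
from h import *
where();look('w6')"
```

```text
local x,y,z [-1.000e-01  5.000e+01  1.577e+02] F [-1.6  0.7  4.2] 19.6
tcp [619.2 125.  157.7] F [-1.6  0.7  4.2] 19.6
panel -40 40 38 [ 11.   39.4 131.6]
panel 40 80 991 [  9.9  59.2 131.3]
few 0
lever 20 2207 x 1.0 ymin/max [56.  89.1] z [140.6 194.7] fit slope -50.0
```

Emit:
play_rows([
  [0,[0,0,-30],[0,0,0]],
  [0,[-50,0,-32],[0,0,0]],
  [0,[-102,0,-30],[0,0,0]],
  [0,[-105,0,-12],[0,0,0]],
  [0,[-103.3,0,-3.8],[0,0,0]],
  [0,[-101.5,0,0],[0,0,0]],
  [0,[-100.1,0,2.7],[0,0,0]],
  [0,[-100.1,0,2.7],[0,0,0]],
])

```text
clock: 20.65
tcp_pos: [0.6053, 0.0265, 0.1549]
orientation: [-2.367, -2.063, 0.005]
contact_force: [-2.0, -2.8, 1.8]
grip_width: -0.0002
```

```bash
python3 -c "
from h import *
where();look('w7')"
```

```text
local x,y,z [-1.000e-01 -4.940e+01  1.549e+02] F [-2.  -2.8  1.8] 20.65
tcp [605.3  26.5 154.9] F [-2.  -2.8  1.8] 20.65
panel -80 -40 476 [ 10.8 -49.3 131.4]
panel -40 40 2882 [ 10.1   5.  131.4]
panel 40 80 1826 [ 10.3  60.2 131.3]
lever -90 1932 x 0.7 ymin/max [-56.9 -29.7] z [155.4 193.7] fit slope -57.5
lever 20 2846 x 1.5 ymin/max [34.6 73.3] z [146.2 164.4] fit slope -25.2
```

Emit:
play_rows([
  [0,[0,0,-28],[0,0,0]],
  [0,[50,0,-30],[0,0,0]],
  [0,[102,0,-28],[0,0,0]],
  [0,[103,0,-10],[0,0,0]],
  [0,[101.7,0,-4.6],[0,0,0]],
  [0,[99.5,0,0.4],[0,0,0]],
  [0,[98.3,0,4.6],[0,0,0]],
  [0,[98.3,0,4.6],[0,0,0]],
])

```text
clock: 21.7
tcp_pos: [0.619, 0.124, 0.1508]
orientation: [-2.367, -2.062, 0.002]
contact_force: [-0.6, 4.1, 3.1]
grip_width: 0.0002
```

```bash
python3 -c "
from h import *
where();look('w8')"
```

```text
local x,y,z [-1.000e-01  4.900e+01  1.508e+02] F [-0.6  4.1  3.1] 21.7
tcp [619.  124.  150.8] F [-0.6  4.1  3.1] 21.7
panel 40 80 1048 [  9.9  60.  130.1]
few 0
lever 20 2734 x 0.9 ymin/max [41.4 88.9] z [139.3 193.6] fit slope -52.0
```

Emit:
play_rows([
  [0,[0,0,-30],[0,0,0]],
  [0,[-50,0,-32],[0,0,0]],
  [0,[-101,0,-30],[0,0,0]],
  [0,[-101,0,-12],[0,0,0]],
  [0,[-100.5,0,-5],[0,0,0]],
  [0,[-99,0,-1],[0,0,0]],
  [0,[-98,0,1.5],[0,0,0]],
  [0,[-97.2,0,3.8],[0,0,0]],
])

```text
clock: 22.75
tcp_pos: [0.6061, 0.0272, 0.1475]
orientation: [-2.368, -2.064, 0.004]
contact_force: [-2.1, -5.6, 5.2]
grip_width: -0.0002
```

```bash
python3 -c "
from h import *
where();look('w9')"
```

```text
local x,y,z [  0.5 -48.7 147.5] F [-2.1 -5.6  5.2] 22.75
tcp [606.1  27.2 147.5] F [-2.1 -5.6  5.2] 22.75
panel -80 -40 436 [ 10.2 -47.6 129.7]
panel -40 40 3060 [ 10.1   5.5 129.8]
panel 40 80 2058 [ 10.   59.8 129.9]
lever -90 2414 x 1.0 ymin/max [-55.7 -28.4] z [147.3 194.6] fit slope -55.5
lever 20 3073 x 1.6 ymin/max [32.9 72.8] z [143.1 157.7] fit slope -19.6
```

Emit:
play_rows([
  [0,[0,0,-35],[0,0,0]],
  [0,[50,0,-37],[0,0,0]],
  [0,[98,0,-33],[0,0,0]],
  [0,[98,0,-14],[0,0,0]],
  [0,[98,0,-7.5],[0,0,0]],
  [0,[97.5,0,-3.5],[0,0,0]],
  [0,[97,0,0.5],[0,0,0]],
  [0,[96.7,0,4],[0,0,0]],
])

```text
clock: 23.8
tcp_pos: [0.6192, 0.1226, 0.1435]
orientation: [2.369, 2.063, -0.004]
contact_force: [-2.7, 0.8, 3.5]
grip_width: -0.0001
```

```bash
python3 -c "
from h import *
where();look('w10')"
```

```text
local x,y,z [  0.3  47.7 143.5] F [-2.7  0.8  3.5] 23.8
tcp [619.2 122.6 143.5] F [-2.7  0.8  3.5] 23.8
panel 40 80 1153 [  9.8  61.1 128.4]
few 0
lever 20 3619 x 0.9 ymin/max [39.6 88.7] z [137.4 194.2] fit slope -52.7
```

Emit:
play_rows([
  [0,[0,0,-37],[0,0,0]],
  [0,[-50,0,-40],[0,0,0]],
  [0,[-96,0,-36],[0,0,0]],
  [0,[-96,0,-15],[0,0,0]],
  [0,[-96,0,-9],[0,0,0]],
  [0,[-95.5,0,-5],[0,0,0]],
  [0,[-95,0,-1],[0,0,0]],
  [0,[-94.7,0,3],[0,0,0]],
])

```text
clock: 24.85
tcp_pos: [0.6063, 0.0289, 0.1404]
orientation: [2.368, 2.064, -0.004]
contact_force: [-1.0, -1.1, 2.6]
grip_width: -0.0001
```

```bash
python3 -c "
from h import *
where();look('w11')"
```

```text
local x,y,z [  0.6 -46.9 140.4] F [-1.  -1.1  2.6] 24.85
tcp [606.3  28.9 140.4] F [-1.  -1.1  2.6] 24.85
panel -80 -40 337 [ 10.4 -45.6 127.5]
panel -40 40 3218 [ 10.1   6.1 127.6]
panel 40 80 2221 [  9.9  60.  127.8]
lever -90 3112 x 0.7 ymin/max [-54.8 -28.2] z [141.2 194.2] fit slope -50.7
lever 20 3391 x 1.3 ymin/max [30.9 73.7] z [138.4 148.4] fit slope -11.8
```

Emit:
play_rows([
  [0,[0,0,-40],[0,0,0]],
  [0,[50,0,-43],[0,0,0]],
  [0,[94,0,-37],[0,0,0]],
  [0,[94,0,-15],[0,0,0]],
  [0,[94,0,-8],[0,0,0]],
  [0,[94,0,-3],[0,0,0]],
  [0,[93.5,0,1],[0,0,0]],
  [0,[93.5,0,4],[0,0,0]],
])

```text
clock: 25.9
tcp_pos: [0.6191, 0.1214, 0.1361]
orientation: [2.369, 2.063, -0.004]
contact_force: [-2.5, 1.3, 2.5]
grip_width: -0.0003
```

```bash
python3 -c "
from h import *
where();look('w12')"
```

```text
local x,y,z [  0.3  46.5 136.1] F [-2.5  1.3  2.5] 25.9
tcp [619.1 121.4 136.1] F [-2.5  1.3  2.5] 25.9
panel 40 80 1195 [  9.7  62.2 126.6]
few 0
lever 20 4190 x 0.8 ymin/max [38.2 88.6] z [134.6 193.7] fit slope -50.2
```

Emit:
play_rows([
  [0,[0,0,-44],[0,0,0]],
  [0,[-50,0,-47],[0,0,0]],
  [0,[-93,0,-40],[0,0,0]],
  [0,[-93,0,-17],[0,0,0]],
  [0,[-93,0,-9],[0,0,0]],
  [0,[-93,0,-5],[0,0,0]],
  [0,[-92.5,0,-1],[0,0,0]],
  [0,[-92.5,0,2],[0,0,0]],
])

```text
clock: 26.95
tcp_pos: [0.6065, 0.0301, 0.1343]
orientation: [2.367, 2.064, -0.004]
contact_force: [-3.3, -2.0, 10.8]
grip_width: 0.0001
```

Emit:
play_rows([
  [0,[0,0,1],[0,0,0]],
  [0,[0,0,1.5],[0,0,0]],
])

```text
clock: 27.2
tcp_pos: [0.6067, 0.0301, 0.1341]
orientation: [2.367, 2.063, -0.004]
contact_force: [-4.5, -2.8, 11.3]
grip_width: -0.0003
```

```bash
python3 -c "
from h import *
where();look('w13')"
```

```text
local x,y,z [  0.8 -45.7 134.1] F [-4.5 -2.8 11.3] 27.2
tcp [606.7  30.1 134.1] F [-4.5 -2.8 11.3] 27.2
panel -80 -40 237 [ 10.  -43.5 125.8]
panel -40 40 3366 [ 10.1   6.6 125.9]
panel 40 80 2391 [  9.8  59.8 126.1]
lever -90 3345 x 0.4 ymin/max [-53.6 -30.2] z [135.9 193.5] fit slope -36.3
lever 20 3495 x 1.4 ymin/max [30.7 74.2] z [134.7 139.8] fit slope -4.3
```

Emit:
play_rows([
  [0,[0,0,-46],[0,0,0]],
  [0,[50,0,-48],[0,0,0]],
  [0,[92,0,-40],[0,0,0]],
  [0,[92,0,-15],[0,0,0]],
  [0,[92,0,-5],[0,0,0]],
  [0,[92,0,-2],[0,0,0]],
  [0,[92,0,0],[0,0,0]],
  [0,[92,0,1.3],[0,0,0]],
])

```text
clock: 28.25
tcp_pos: [0.62, 0.1209, 0.1341]
orientation: [2.367, 2.061, -0.002]
contact_force: [-2.7, -1.9, 10.2]
grip_width: 0.0002
```

Emit:
play_rows([
  [0,[0,0,0.7],[0,0,0]],
  [0,[0,0,0.7],[0,0,0]],
])

```text
clock: 28.5
tcp_pos: [0.6207, 0.1207, 0.1344]
orientation: [2.367, 2.06, -0.0]
contact_force: [-1.5, 0.3, 5.4]
grip_width: 0.0001
```

Emit:
play_rows([
  [0,[0,0,-46],[0,0,0]],
  [0,[-50,0,-48],[0,0,0]],
  [0,[-92,0,-40],[0,0,0]],
  [0,[-92,0,-15],[0,0,0]],
  [0,[-92,0,-5],[0,0,0]],
  [0,[-92,0,-2],[0,0,0]],
  [0,[-92,0,0],[0,0,0]],
  [0,[-92,0,0.7],[0,0,0]],
])

```text
clock: 29.5
tcp_pos: [0.6084, 0.0306, 0.1346]
orientation: [2.366, 2.061, 0.002]
contact_force: [-0.6, 0.9, 2.3]
grip_width: 0.0001
```

Emit:
play_rows([
  [0,[0,0,-50],[0,0,0]],
  [0,[40,0,-90],[0,0,0]],
  [0,[20,0,-140],[0,0,0]],
  [0,[-40,0,-140],[0,0,0]],
  [0,[-95,0,-140],[0,0,0]],
  [0,[-95,0,-140],[0,0,0]],
])

```text
clock: 30.25
tcp_pos: [0.5944, -0.0697, 0.2749]
orientation: [2.373, 2.049, -0.002]
contact_force: [0.3, 0.3, -0.6]
grip_width: -0.0002
```

```bash
python3 -c "
from h import *
where();look('w14')"
```

```text
local x,y,z [   2.5 -146.2  274.9] F [ 0.3  0.3 -0.6] 30.25
tcp [594.4 -69.7 274.9] F [ 0.3  0.3 -0.6] 30.25
panel -80 -40 652 [  9.5 -58.6 126. ]
panel -40 40 1042 [  9.5 -11.8 125.9]
lever -90 980 x 1.2 ymin/max [-87.  -29.3] z [133.3 138.1] fit slope 0.5
few 0
```

View pics/w14.png

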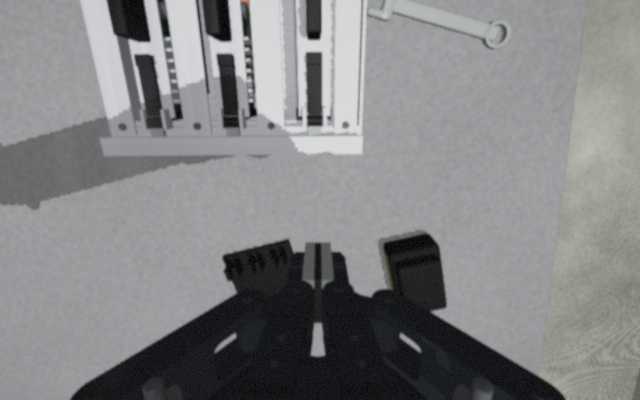

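Emit:
play_rows([
  [0,[40,0,0],[0,0,0]],
  [0,[80,0,0],[0,0,0]],
  [0,[115,0,0],[0,0,0]],
  [0,[115,0,0],[0,0,0]],
  [0,[115,0,0],[0,0,0]],
])

```text
clock: 30.92
tcp_pos: [0.6109, 0.0486, 0.2749]
orientation: [2.368, 2.057, 0.001]
contact_force: [0.5, 0.3, 0.1]
grip_width: 0.0006
```

```bash
python3 - <<'E'
from h import *
where();p,L=look('w15');g=cv2.cvtColor(p,cv2.COLOR_RGB2GRAY)
# reference: the home modules (71 mm apart from nominal bay at local x ~ -5)
for x0 in (0,-76,-147):
    X=L[...,0]-x0
    for n,m in(('lever+',(abs(X)<5)&(L[...,1]>33)&(L[...,1]<75)&(g<90)),('lever-',(abs(X)<5)&(L[...,1]<-33)&(L[...,1]>-75)&(g<90)),('panel+',(abs(X)<14)&(abs(X)>9)&(L[...,1]>22)&(L[...,1]<75)),('griptop',(abs(X)<4)&(abs(L[...,1])<14))):
        q=L[m&(L[...,2]>115)&(L[...,2]<175)]
        if len(q)>10: print(x0,n,len(q),'z',np.round(np.median(q[:,2]),1),'slope',np.round(np.polyfit(q[:,1],q[:,2],1)[0],3))
E
```

```text
local x,y,z [  2.4 -26.8 274.9] F [0.5 0.3 0.1] 30.925
tcp [610.9  48.6 274.9] F [0.5 0.3 0.1] 30.925
panel -80 -40 440 [  9.6 -59.5 125.9]
panel -40 40 1008 [  9.5   2.  125.9]
panel 40 80 647 [  9.5  60.8 126. ]
lever -90 671 x 1.2 ymin/max [-85.9 -27.3] z [132.4 138. ] fit slope 0.3
lever 20 997 x 0.8 ymin/max [32.  89.1] z [133.5 138.1] fit slope 0.1
0 lever+ 536 z 135.1 slope -0.03
0 lever- 359 z 134.9 slope 0.023
0 panel+ 632 z 125.9 slope 0.009
0 griptop 279 z 161.8 slope 0.001
-76 lever+ 548 z 134.7 slope -0.026
-76 lever- 369 z 134.7 slope 0.031
-76 panel+ 589 z 125.6 slope 0.019
-76 griptop 286 z 161.5 slope 0.002
-147 lever+ 546 z 134.7 slope -0.029
-147 lever- 371 z 134.6 slope 0.025
-147 panel+ 474 z 125.6 slope 0.034
-147 griptop 285 z 161.5 slope -0.002
```

```bash
python3 -c "
from h import *
print(r.hand_in())"
```

```text
the job is handed in; nothing more can be done
None
```

The board is in the free bay and seated, both levers lie flat, and I handed the job in at about 31 s of the 72 s allowed. No verdict was reported.

- **Insertion:** I drew the board out of the stand by its grip. It entered the guides on the first try with no contact force on the flanges. It met the connector about 7 mm above home, with the left lever measured open at about 1.02 rad. The right lever was hidden behind the fingers then, so I took it as still open.
- **Seating:** I let go of the grip and pressed the levers in turn over seven rounds. Forces read at the end of each press were 12 N or less.
- **Last checks, against the two boards already home:**
  - Panel and grip tops read about 0.3 mm higher than theirs.
  - Lever slopes matched theirs within about 0.01 rad.
  - The panel was level within 0.1 mm from end to end.
  - The gripper was clear, with its tip over 100 mm above the grip.

The panel's raw height of 125.9 mm is 0.9 mm above nominal home. The home boards read 125.6 mm with the same camera, so most of that is camera bias. The bystanders were kept clear throughout, but I did not measure them again at the end.

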